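# Show the bar-shaped chocolate stick to the inspection camera

## Robot

A 7-joint arm with a two-finger parallel gripper is mounted at the origin on a cart in front of the work surface, level with it; the furniture and walls round the work are solid. World frame = base frame: x ahead of the robot, y to its left, z up, the work surface at z = 0. Lengths are in m, angles in rad, forces in N, time in s.
With the tool pointing down it reaches from about 0.4 to 0.75 m from the base axis. Payload 19.5 kg.
Tool frame: the origin (TCP) lies at the centre of the arm's flange, where the gripper is bolted on; the fingertips stand 173 mm ahead of it and the grasp point (between the pads) lies hold_point_z ahead of it (hold_point_z is the distance from the TCP to the grasp point, in m); z points along the fingers, y is the line along which they close (so a half turn about z gives the same grasp; the last joint's range is limited). The gripper opens to 85 mm and grips with 20 to 120 N. Pads are 22 mm wide; open, the fingers measure 114 mm over their backs; the gripper's body (76 mm by 85 mm) begins 54 mm behind the grasp point. The pads swing forward as they close: fully open they stand 13 mm farther back than shut.
Start: joints at [-1.305, 0.707, -0.028, 1.485, 0.022, 0.951, -0.075], TCP at [0.174, 0.548, 0.405] pointing down, gripper open.
Joint ranges: [-2.71, 2.71], [-0.32, 2.16], [-1.57, 1.52], [0, 2.45], [-1.46, 4.6], [0, 2.02], [-2.83, 2.83]. Speed limits (rad/s): [1.89, 1.89, 2.57, 2.57, 3.01, 3.01, 3.01].

## Interface

Orientations are given as a rotation vector (axis times angle).
In Python, from rig import * gives the robot as it stands.
- The arm moves only by the tool arm_command, never from a script. Its argument "commands" is a list that holds one entry, the list of rows, each a list of 6 numbers: the shift along the world's x, y, z normalised to -1 to 1, where 1 is 3 cm, then the turn, a rotation vector about the world's x, y, z normalised to -1 to 1, where 1 is 0.12 rad. In form: [[[x, y, z, wx, wy, wz], ...]]. A call has exactly 5 rows; each row shifts and turns the commanded pose from where the row before left it; what a row does not reach is not made up. A row lasts 1/12 s, in which the tool goes at most 41.7 mm and 7.16 degrees, less where a joint would pass 70% of its speed; a pose out of reach is approached as far as the arm can. A call with a number of a shift or a turn outside -1 to 1 is refused whole. A call with a gripper value outside its range is refused whole. "grip" is the opening, from 0 (shut) to 1 (fully open), set as the call begins (left out, the last holds). The fingers move at their own pace and stop on an object; "force" is the grip in N (left out, the last holds). Time passes only in rows, so rows that do not move let the fingers close, or fill a call up. It gives the time, the measured TCP pose, the force, the opening and the grip force at its end, in the units of the state.
- get_obs(): the state, without advancing time (a new reading comes with each control period).
- camera(name): name is "side" or "top"; returns a dict with "color" (400x640x3 uint8, red, green, blue), "camera_matrix" (3x3 intrinsics, pixels), "dist_coeffs" ([k1, k2, p1, p2, k3] as OpenCV has them; the pictures are not rectified), "view" (4x4, takes a point from world to camera coordinates). Camera axes: x right, y down, z forward; pixel columns grow to the right and rows downward; lengths in m; the calibration is good to about 2 mm. A picture is of the moment at which its call begins. There is no depth.
- hand_in(): hands the job in; it is judged then, once.
The state is a dict: "time_s": time; "joint_pos": joint angles; "qd": joint speeds; "tau": joint torques, N m; "position": TCP position; "tool_rot": TCP orientation; "wrist_force": force on the tool from outside, world axes, zero at the start; "torque": the same for the moment, N m; "finger_gap": finger opening in m; "gripper_force": force on a finger pad.
Only numpy, scipy, OpenCV 4.12 (cv2) and the standard library are available. Lean on these libraries where they do the work, as an engineer would, in place of code of your own. Each camera call takes 0.05 s, during which the arm holds its last target. There are 200 camera calls.

## Task

Lift the oblong, bar-shaped chocolate stick out of its mould, holding it by its wooden stick and keeping the fingers off the chocolate, and present it to the small inspection camera: the middle of the chocolate's underside in the middle of the view and 14 cm from the lens, facing the lens squarely, with the bar's long side level across the picture. Finish holding it still there in the air, without letting go. Leave the other two chocolate sticks in their moulds and do not disturb the camera, jigger, steel cup or tin.

Things in the scene. Friction and masses are not known exactly. Their poses are not given: they have to be found in the camera images.
- bar_pop: the one to show: oblong dark chocolate block 54 x 28 mm, 20 high, with an upright square-cut wooden stick in its top; one rigid piece, about 50 g. Origin: centre of the chocolate's underside; x along the 54 mm side, z up the stick. Stick 12 mm along x, 9 along y, bare from z = 20 to 96 mm. Sits loosely in mould_bar (1.5 mm play all round) and comes straight up
- bar_pop_choc: the chocolate block of bar_pop (same origin and axes as bar_pop)
- bar_pop_stick_end (a point): free (upper) end of bar_pop's wooden stick, 96 mm above the underside of its chocolate
- square_pop: another chocolate stick, to be left alone: square block 38 x 38 x 20 mm with the same stick; origin at the centre of its underside, z along the stick; sits in mould_square
- round_pop: another chocolate stick, to be left alone: round block 44 mm across, 20 mm high, with the same stick; origin at the centre of its underside, z along the stick; sits in mould_round
- mould_bar: white mould block 76 x 76 x 26 mm, fixed, with one oblong open cavity 18 mm deep (floor 8 mm above the worktop; 2 mm of the chocolate stands out) and a low lip at the foot in front and behind. Origin: centre of its underside; x along the cavity's long side. The three moulds differ in cavity only and may stand in any of three places
- mould_square: white mould block as mould_bar with a square cavity; fixed; origin at the centre of its underside
- mould_round: white mould block as mould_bar with a round cavity; fixed; origin at the centre of its underside
- camera: small black inspection camera on a round steel foot 92 mm across, about 100 mm high in all, fixed to the worktop. Origin: centre of the foot's underside; at yaw 0 its lens looks to -x and up
- camera_head: barrel of the camera (52 mm across at the lens), tilted so that it looks up, 30 degrees off the vertical, towards the robot's side. Origin: on the barrel's axis, 65 mm above the worktop; z is the line of sight, pointing out of the lens; y is level and runs across the picture; x is up or down the picture
- camera_lens (a point): middle of the lens glass, 35 mm along the line of sight from camera_head's origin
- camera_focus (a point): the point in the air where the middle of the chocolate's underside belongs: on the line of sight, 140 mm in front of the lens; its axes are those of camera_head
- jigger: steel double-cone jigger, 47 mm wide, 78 mm high, standing loose; bystander; origin at the centre of its underside
- steel_cup: small open steel cup, 56 mm wide, 32 mm high, loose; bystander; origin at the centre of its underside
- tin: round steel tin with a black band under its lid, 116 mm wide, 62 mm high, loose; bystander; origin at the centre of its underside
Not all that is in view belongs to the job. What is shaped like the bar_pop but purple is not meant. Leave any blue look-alike of the camera alone.

How it is judged:
By the outcome, as a careful person would: the job done as asked, in the order asked, and still so for the second after the job is handed in, while the arm keeps its last pose, push and grip.
It also fails if it takes over 40 s, if anything falls off the work surface, if the arm or the gripper's body presses on something with over 40 N, if the wrist force passes 120 N, or if a joint passes its speed limit or range.

## Working session

There is one attempt and no reset: what is moved stays moved. The work goes in short steps, Python scripts to look and compute and a tool call to move; the robot and the scene stay as the last step left them, time stands still between calls to the robot, and variables do not carry over. Pictures are saved under pics/ and viewed, at most 10 in all, crops included, and the job is handed in when it is done.

Besides the shell and the picture viewer there is one more tool, called after ">>>" as name(argument=value, ...), one argument or row to a line, values as JSON. arm_command: Moves the arm, as the interface text tells. Scaled input: -1 to 1 covers 3 cm each way for a shift and 0.12 rad each way for a turn. Its arguments: {"type":"object","properties":{"commands":{"type":"array"},"grip":{"type":"number"},"force":{"type":"number"}},"required":["commands"]}

```bash
mkdir -p pics; ls; python3 - <<'E'
from rig import *
import cv2,numpy as np
for n in("side","top"):
    c=camera(n); cv2.imwrite(f"pics/{n}0.png",c["color"][...,::-1]); print(c["camera_matrix"],c["dist_coeffs"],np.round(c["view"],4).tolist())
o=get_obs();print(o)
try: print(hold_point_z)
except Exception as e: print(e)
E
```

```text
pics
[[513.7191918    0.         321.5679842 ]
 [  0.         513.7191918  196.36729188]
 [  0.           0.           1.        ]] [-0.12598496  0.          0.          0.          0.        ] [[-0.9737, -0.2264, 0.0273, 0.5651], [-0.1238, 0.4245, -0.8969, 0.1973], [0.1915, -0.8767, -0.4414, 1.4672], [0.0, 0.0, 0.0, 1.0]]
[[513.65932803   0.         317.7889617 ]
 [  0.         513.65932803 204.57760077]
 [  0.           0.           1.        ]] [0.04498831 0.         0.         0.         0.        ] [[-0.0157, -0.9997, -0.0178, 0.0173], [-0.9979, 0.0168, -0.0631, 0.6269], [0.0634, 0.0167, -0.9979, 1.6337], [0.0, 0.0, 0.0, 1.0]]
{'time_s': 0.1, 'joint_pos': array([-1.30469413,  0.70702373, -0.02764064,  1.48494027,  0.02196789,
        0.95088606, -0.0755109 ]), 'qd': array([ 0.00081115, -0.00100546,  0.0001144 , -0.00048293, -0.00013364,
       -0.00086017, -0.00066725]), 'tau': array([ 1.44854457e-03, -8.84299278e+01,  1.23661771e+00, -2.36458164e+01,
        1.70783233e-02,  5.16041473e-03,  3.88747731e-05]), 'position': array([0.17416863, 0.54792236, 0.40428651]), 'tool_rot': array([-4.81583021e-01, -3.10429934e+00,  1.48246052e-03]), 'wrist_force': array([-0.0541489 ,  0.4830865 ,  0.19271301]), 'torque': array([-0.0309575 ,  0.01758058,  0.01775371]), 'gripper_force': 0.0, 'finger_gap': 0.0853509297925659}
0.1547
```

View pics/side0.png

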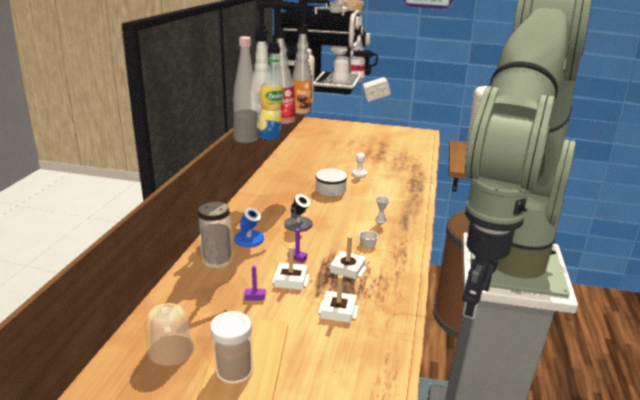

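View pics/top0.png

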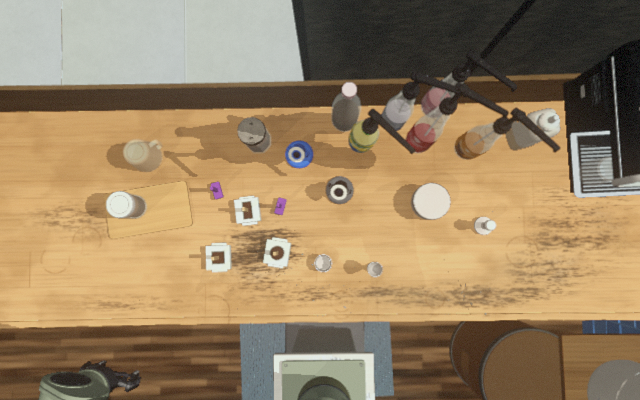

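Side view: white moulds at (291,276), (348,265) and (339,306), black camera at (299,212), blue look-alike at (249,230). Top view: moulds at (247,210), (219,257) and (277,253), purple look-alikes at (217,190) and (280,206), black camera at (339,190), blue one at (299,154). I'll crop in on the moulds.

```bash
python3 - <<'E'
import cv2,numpy as np
t=cv2.imread("pics/top0.png")[170:280,190:360]; s=cv2.imread("pics/side0.png")[185:325,235:405]
t=cv2.resize(t,None,fx=4.5,fy=4.5,interpolation=cv2.INTER_CUBIC)
s=cv2.resize(s,None,fx=4.2,fy=4.2,interpolation=cv2.INTER_CUBIC)
cv2.imwrite("pics/tc.png",t);cv2.imwrite("pics/sc.png",s)
E
```

```text
(no output)
```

View pics/tc.png

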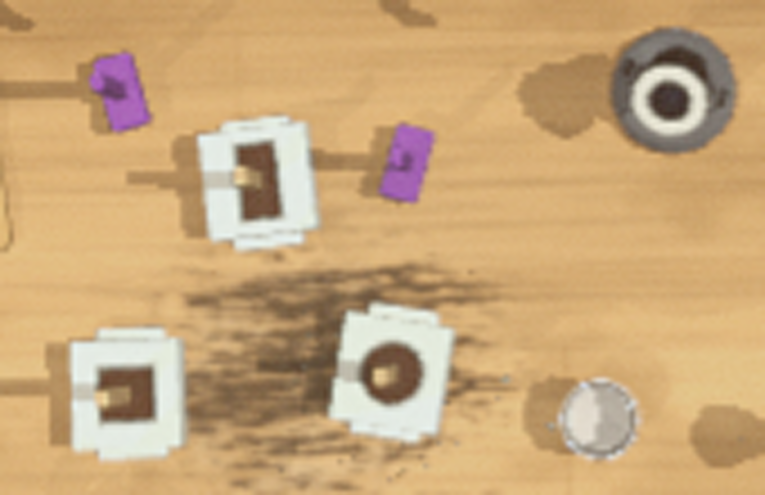

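View pics/sc.png

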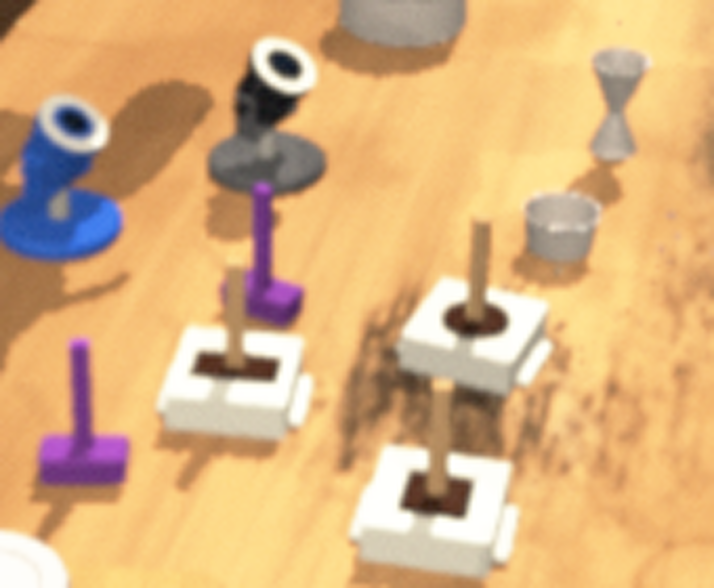

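Candidates for the bar pop, top view:
- Oblong brown one at (247,210).
- Square pop at (218,257).
- Round pop at (277,253).
- Purple ones at (217,190) and (280,206).

The crops show the oblong cavity clearly at (247,210), which is side (291,272), so that is the one to lift. The black camera is at top (339,190). Next I'll measure it.

```bash
cat > h.py <<'E'
import cv2,numpy as np
from rig import *
class V:
    def __init__(s,n,f=None):
        c=camera(n); s.im=c["color"]; s.K=c["camera_matrix"]; s.d=np.array(c["dist_coeffs"]); s.T=np.array(c["view"])
        s.C=-s.T[:3,:3].T@s.T[:3,3]
    def ray(s,p):
        u=cv2.undistortPoints(np.array(p,float).reshape(-1,1,2),s.K,s.d)[:,0]
        return np.c_[u,np.ones(len(u))]@s.T[:3,:3]
    def plane(s,p,z):
        r=s.ray(p); return s.C+r*((z-s.C[2])/r[:,2])[:,None]
    def proj(s,X):
        return cv2.projectPoints(np.array(X,float).reshape(-1,1,3),cv2.Rodrigues(s.T[:3,:3])[0],s.T[:3,3],s.K,s.d)[0][:,0]
    def crop(s,x0,y0,x1,y1,k=8):
        return cv2.resize(s.im[y0:y1,x0:x1],None,fx=k,fy=k,interpolation=cv2.INTER_CUBIC)
def px(pts,x0,y0,k=8): return (np.asarray(pts,float).reshape(-1,2)+.5)/k-.5+[x0,y0]
def tri(a,pa,b,pb):
    r1,r2=a.ray([pa])[0],b.ray([pb])[0]; A=np.c_[r1,-r2]
    t=np.linalg.lstsq(A,b.C-a.C,rcond=None)[0]; P,Q=a.C+t[0]*r1,b.C+t[1]*r2
    return (P+Q)/2,np.linalg.norm(P-Q)
def biggest(m):
    return max(cv2.findContours(m.astype(np.uint8),cv2.RETR_EXTERNAL,cv2.CHAIN_APPROX_NONE)[0],key=cv2.contourArea)
def rect(P):
    (c,sz,_)=r=cv2.minAreaRect(P[:,:2].astype(np.float32)*1000); b=cv2.boxPoints(r)
    e=[b[1]-b[0],b[2]-b[1]]; e=max(e,key=np.linalg.norm)
    return np.round(c,1),np.round(sz,1),round(np.degrees(np.arctan2(e[1],e[0])),1)
E
python3 - <<'E'
from h import *
t=V("top");s=V("side")
print("C",t.C,s.C)
# bar choc + mould, top
x0,y0=230,192;c=t.crop(x0,y0,266,230).astype(int);sm=c.sum(2)
dk=(sm<300)&(c[...,0]<150)
dk[:,:60]=0
for n,m,z in(("choc",dk,.028),("mould",(sm>590)&(c[...,2]>185),.026)):
    k=biggest(m);P=t.plane(px(k,x0,y0),z);print(n,rect(P),cv2.contourArea(k)/64)
# camera foot & ring
x0,y0=322,172;c=t.crop(x0,y0,358,208).astype(int)
ring=(c.min(2)>170);k=biggest(ring);P=t.plane(px(k,x0,y0),.0953)
print("ringtop",P.mean(0),rect(P),cv2.fitEllipse(k), px([cv2.fitEllipse(k)[0]],x0,y0))
gl=(c.max(2)<70)
foot=(c.max(2)-c.min(2)<40)|(c.sum(2)<300);k=biggest(foot);P=t.plane(px(k,x0,y0),.006)
print("foot",rect(P),cv2.minEnclosingCircle(P[:,:2].astype(np.float32)))
x0,y0=280,185;c=s.crop(x0,y0,320,235).astype(int)
ring=(c.min(2)>170);k=biggest(ring);e=cv2.fitEllipse(k);ps=px([e[0]],x0,y0);print("ringside",ps,e,s.plane(ps,.0953))
cv2.imwrite("pics/dbg.png",np.hstack([cv2.resize((m*255).astype(np.uint8),(300,300)) for m in(dk,foot,ring)]))
E
```

```text
C [ 0.52228667 -0.02057256  1.66999055] [0.29375898 1.33038037 0.80908266]
choc (array([613.4, 234. ]), array([50.9, 25.2]), np.float32(5.1)) 91.8046875
mould (array([612. , 234.9]), array([92.6, 77.5]), np.float32(6.3)) 421.359375
ringtop [ 0.66036034 -0.05785841  0.0953    ] (array([660.2, -57.8]), array([49.2, 45.5]), np.float32(89.0)) ((134.00619506835938, 162.55384826660156), (117.76029205322266, 128.74066162109375), 109.13050842285156) [[338.31327438 191.88173103]]
foot (array([675.1, -62.7]), array([88.9, 88.8]), np.float32(17.4)) ((0.675094485282898, -0.06242823600769043), 0.04563170298933983)
ringside [[302.39994812 200.00272751]] ((182.6995849609375, 123.52182006835938), (88.32466888427734, 133.8346405029297), 122.58590698242188) [[ 0.65469485 -0.04579343  0.0953    ]]
```

View pics/dbg.png

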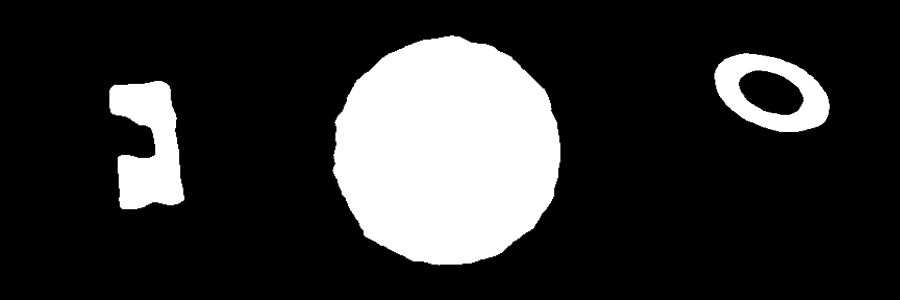

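Bar pop is at about (0.613, 0.234) with yaw about 5.5°. The camera foot is at (0.675, -0.0625) and its lens at about (0.66, -0.058). I'll refine the camera yaw, then move.

```bash
python3 - <<'E'
from h import *
t=V("top");s=V("side")
print("ring tri",tri(t,(338.313,191.88),s,(302.40,200.0)))
print("side foot centre pred",s.proj([[.675,-.0625,.006]]))
x0,y0=278,206;c=s.crop(x0,y0,320,236).astype(int)
for view,pc,ang in((t,(338.313,191.88),109.13),(s,(302.4,200.0),122.59)):
    r=view.ray([pc])[0];r/=np.linalg.norm(r);L=view.C+r*((.0953-view.C[2])/r[2])
    best=[]
    for y in np.arange(-35,5,1.):
        a=np.radians(y);d=np.array([-.5*np.cos(a),-.5*np.sin(a),.866])
        q=d-(d@r)*r;p=view.proj([L,L+q*.01]);v=p[1]-p[0]
        A=(np.degrees(np.arctan2(v[1],v[0]))-ang+90)%180-90
        best.append((abs(A),y,abs(d@r)))
    print(min(best))
# stick end checks
print("pred stick end/choc top",t.proj([[.613,.2345,.104],[.613,.2345,.028]]),s.proj([[.613,.2345,.104],[.613,.2345,.028]]))
x0,y0=230,192;c=t.crop(x0,y0,266,230).astype(int)
m=(c[...,0]>170)&(c[...,0]-c[...,2]>55);m[:,140:]=0;m[:,:60]=0;m[:100]=0;m[210:]=0
k=biggest(m);print("stick top px",px([cv2.minAreaRect(k)[0]],x0,y0),cv2.contourArea(k)/64)
x0,y0=280,245;c=s.crop(x0,y0,302,285).astype(int)
m=(c[...,0]>150)&(c[...,0]-c[...,2]>40); k=None
E
```

```text
ring tri (array([ 0.65947541, -0.05831924,  0.08876838]), np.float64(0.0029047270213286096))
side foot centre pred [[297.34307571 221.825507  ]]
(np.float64(0.3657319919818889), np.float64(-19.0), np.float64(0.9075634218500723))
(np.float64(0.047538186585967424), np.float64(-23.0), np.float64(0.6616114649471468))
pred stick end/choc top [[243.0567939  208.67712122]
 [246.92274884 209.98326445]] [[290.02669851 245.46579857]
 [290.06781394 269.73741983]]
stick top px [[243.2784996  208.50049973]] 10.9140625
```

>>> arm_command(
  commands=[
    [[1, -0.8, 0, 0, 0, 0.5], [1, -0.8, 0, 0, 0, 0.5], [1, -0.8, 0, 0, 0, 0.5], [1, -0.8, 0, 0, 0, 0.5], [1, -0.8, 0, 0, 0, 0.5]],
  ],
  grip=1,
)

```text
time_s: 0.72
position: [0.3253, 0.4266, 0.4047]
tool_rot: [0.007, 3.141, -0.0]
wrist_force: [1.5, 1.3, 0.4]
finger_gap: 0.0857
gripper_force: 0.0
```

>>> arm_command(
  commands=[
    [[0.96, -0.64, 0, 0, 0, 0.08], [0.96, -0.64, 0, 0, 0, 0.08], [0.96, -0.64, 0, 0, 0, 0.08], [0.96, -0.64, 0, 0, 0, 0.08], [0.96, -0.64, 0, 0, 0, 0.08]],
  ],
)

```text
time_s: 1.13
position: [0.4695, 0.3307, 0.4047]
tool_rot: [-0.064, 3.141, -0.0]
wrist_force: [0.0, 1.0, 0.9]
finger_gap: 0.0856
gripper_force: 0.0
```

>>> arm_command(
  commands=[
    [[0.96, -0.64, 0, 0, 0, 0.08], [0.96, -0.64, 0, 0, 0, 0.08], [0.96, -0.64, 0, 0, 0, 0.08], [0.96, -0.64, 0, 0, 0, 0.08], [0.96, -0.64, 0, 0, 0, 0.08]],
  ],
)

```text
time_s: 1.55
position: [0.6135, 0.2346, 0.4047]
tool_rot: [0.139, -3.139, 0.0]
wrist_force: [0.5, 0.9, 0.2]
finger_gap: 0.0857
gripper_force: 0.0
```

>>> arm_command(
  commands=[
    [[0, 0, -0.5, 0, 0, 0], [0, 0, -0.5, 0, 0, 0], [0, 0, -0.5, 0, 0, 0], [0, 0, 0, 0, 0, 0], [0, 0, 0, 0, 0, 0]],
  ],
)

```text
time_s: 1.97
position: [0.6122, 0.236, 0.3596]
tool_rot: [0.138, -3.138, 0.001]
wrist_force: [-0.1, 0.9, 0.6]
finger_gap: 0.085
gripper_force: 0.0
```

```bash
python3 - <<'E'
from h import *
o=get_obs();print(o["position"],o["tool_rot"],np.round(o["joint_pos"],3))
R=cv2.Rodrigues(o["tool_rot"])[0];G=o["position"]+hold_point_z*R[:,2];print("grasp pt",G,"yaw y",np.degrees(np.arctan2(R[1,1],R[0,1])))
t=V("top");s=V("side")
im=t.crop(322,172,358,208).astype(int)
for b in(t,s):
  for th in(140,160,180,200):
    x0,y0,x1,y1=(322,172,358,208) if b is t else (280,185,320,235)
    c=b.crop(x0,y0,x1,y1).astype(int);k=biggest(c.min(2)>th);e=cv2.fitEllipse(k);p=px([e[0]],x0,y0)
    if b is s:p=p-[1,2.4]
    r=b.ray(p)[0];r/=np.linalg.norm(r);L=b.plane(p,.0953)[0];best=[]
    for y in np.arange(-35,5,.5):
        a=np.radians(y);d=np.array([-.5*np.cos(a),-.5*np.sin(a),.866])
        q=d-(d@r)*r;v=np.diff(b.proj([L,L+q*.01]),axis=0)[0]
        best.append((abs((np.degrees(np.arctan2(v[1],v[0]))-e[2]+90)%180-90),y))
    print(th,L,min(best)[1],e[1])
cv2.imwrite("pics/s1.png",cv2.resize(s.im[160:320,220:420],None,fx=3.5,fy=3.5,interpolation=cv2.INTER_CUBIC)[...,::-1])
E
```

```text
[0.61219243 0.23595286 0.3595919 ] [ 1.38444213e-01 -3.13773124e+00  7.43222108e-04] [-0.329  0.893 -0.211  1.204  0.188  1.065  1.104]
grasp pt [0.61207069 0.2358742  0.20489197] yaw y 95.05278704998113
140 [ 0.65982282 -0.05793689  0.0953    ] -19.5 (125.14745330810547, 136.63662719726562)
160 [ 0.66010404 -0.05789334  0.0953    ] -19.5 (120.90656280517578, 132.1864776611328)
180 [ 0.66032305 -0.05789761  0.0953    ] -20.0 (116.7083740234375, 127.50199890136719)
200 [ 0.66053536 -0.05791515  0.0953    ] -22.5 (111.84188079833984, 121.61792755126953)
140 [ 0.65776472 -0.05969706  0.0953    ] -2.0 (89.95445251464844, 122.90282440185547)
160 [ 0.65852923 -0.05961583  0.0953    ] -2.0 (85.32737731933594, 116.58174896240234)
180 [ 0.65909466 -0.05955943  0.0953    ] -2.0 (81.0827407836914, 112.84027099609375)
200 [ 0.6596591  -0.05958368  0.0953    ] -2.0 (76.60769653320312, 110.04244232177734)
```

View pics/s1.png

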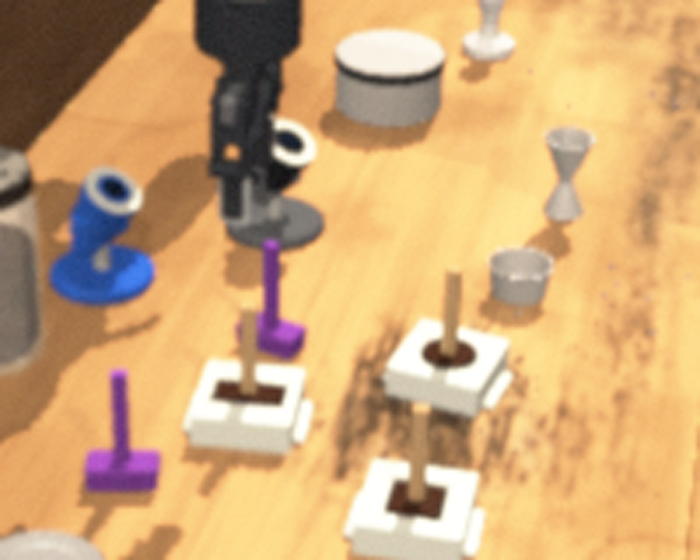

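Side picture: gripper is above the bar pop, lined up with the stick at (248,345) in the crop. Going down.

>>> arm_command(
  commands=[
    [[0.03, -0.04, -0.9, 0, 0, 0.04], [0, 0, -0.9, 0, 0, 0], [0, 0, -0.9, 0, 0, 0], [0, 0, -0.8, 0, 0, 0], [0, 0, -0.4, 0, 0, 0]],
  ],
)

```text
time_s: 2.48
position: [0.6128, 0.2347, 0.2409]
tool_rot: [0.146, -3.137, 0.001]
wrist_force: [0.2, -0.1, 0.3]
finger_gap: 0.0855
gripper_force: 0.0
```

>>> arm_command(
  commands=[
    [[0, 0, -0.4, 0, 0, 0], [0, 0, -0.13, 0, 0, 0], [0, 0, 0, 0, 0, 0], [0, 0, 0, 0, 0, 0], [0, 0, 0, 0, 0, 0]],
  ],
)

```text
time_s: 2.9
position: [0.6134, 0.2349, 0.228]
tool_rot: [-0.146, 3.137, 0.001]
wrist_force: [-0.2, -0.7, -0.1]
finger_gap: 0.0853
gripper_force: 0.0
```

```bash
python3 - <<'E'
from h import *
o=get_obs();R=cv2.Rodrigues(o["tool_rot"])[0];print("grasp pt",o["position"]+hold_point_z*R[:,2],"yaw",np.degrees(np.arctan2(R[1,1],R[0,1]))-90,o["wrist_force"])
s=V("side");t=V("top")
a=cv2.resize(s.im[210:300,250:335],None,fx=4.5,fy=4.5,interpolation=cv2.INTER_CUBIC);b=cv2.resize(t.im[170:260,205:290],None,fx=4.5,fy=4.5,interpolation=cv2.INTER_CUBIC)
cv2.imwrite("pics/s2.png",np.hstack([a,b])[...,::-1])
E
```

```text
grasp pt [0.61362479 0.23496733 0.07331208] yaw 5.325414373849426 [-0.15094752 -0.69023186 -0.12592923]
```

View pics/s2.png

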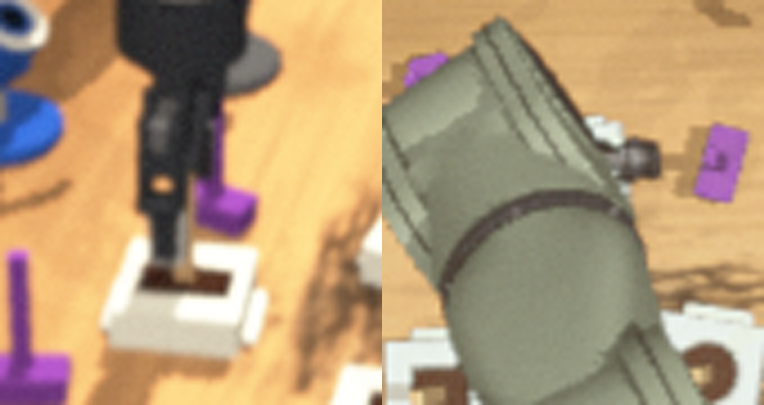

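Side: the fingers straddle the stick at (185,240), and the tips sit clear above the chocolate. Closing.

>>> arm_command(
  commands=[
    [[0, 0, 0, 0, 0, 0], [0, 0, 0, 0, 0, 0], [0, 0, 0, 0, 0, 0], [0, 0, 0, 0, 0, 0], [0, 0, 0, 0, 0, 0]],
  ],
  grip=0,
  force=50,
)

```text
time_s: 3.42
position: [0.6131, 0.2348, 0.2268]
tool_rot: [0.146, -3.138, 0.0]
wrist_force: [-0.3, 0.1, 0.5]
finger_gap: 0.0257
gripper_force: 0.0
```

>>> arm_command(
  commands=[
    [[0, 0, 0, 0, 0, 0], [0, 0, 0, 0, 0, 0], [0, 0, 0, 0, 0, 0], [0, 0, 0, 0, 0, 0], [0, 0, 0, 0, 0, 0]],
  ],
)

```text
time_s: 3.83
position: [0.6131, 0.2348, 0.2268]
tool_rot: [-0.146, 3.138, 0.0]
wrist_force: [0.4, 0.7, -0.9]
finger_gap: 0.0083
gripper_force: 51.2
```

>>> arm_command(
  commands=[
    [[0, 0, 0, 0, 0, 0], [0, 0, 0, 0, 0, 0], [0, 0, 0, 0, 0, 0], [0, 0, 0, 0, 0, 0], [0, 0, 0, 0, 0, 0]],
  ],
)

```text
time_s: 4.25
position: [0.6131, 0.2348, 0.2268]
tool_rot: [0.146, -3.138, 0.0]
wrist_force: [1.0, 0.8, -1.7]
finger_gap: 0.0081
gripper_force: 51.1
```

Stick is gripped: the gap is 8 mm at 51 N. Lifting straight up.

>>> arm_command(
  commands=[
    [[0, 0, 0.3, 0, 0, 0], [0, 0, 0.5, 0, 0, 0], [0, 0, 0.7, 0, 0, 0], [0, 0, 0.9, 0, 0, 0], [0, 0, 0.9, 0, 0, 0]],
  ],
)

```text
time_s: 4.67
position: [0.6129, 0.2345, 0.3274]
tool_rot: [0.146, -3.138, 0.001]
wrist_force: [0.4, 0.6, 0.1]
finger_gap: 0.0085
gripper_force: 51.1
```

>>> arm_command(
  commands=[
    [[0, 0, 0.9, 0, 0, 0], [0, 0, 0.9, 0, 0, 0], [0, 0, 0.9, 0, 0, 0], [0, 0, 0.5, 0, 0, 0], [0, 0, 0, 0, 0, 0]],
  ],
)

```text
time_s: 5.08
position: [0.6131, 0.2346, 0.4259]
tool_rot: [-0.145, 3.133, 0.002]
wrist_force: [1.1, -0.2, -1.2]
finger_gap: 0.0084
gripper_force: 51.1
```

```bash
cat >> h.py <<'E'
def goal(L=(.660,-.058,.0953),psi=-19.5,off=.2188):
    a=np.radians(psi);d=np.array([-.5*np.cos(a),-.5*np.sin(a),np.sqrt(.75)])
    px_=-np.array([-np.sin(a),np.cos(a),0]); py_=np.cross(d,px_)
    return np.c_[-px_,py_,-d],np.array(L)+(.14+off)*d,d
def err(o,**k):
    Rt,p,d=goal(**k);R=cv2.Rodrigues(o["tool_rot"])[0]
    return p-o["position"],cv2.Rodrigues(Rt@R.T)[0][:,0],d
E
python3 - <<'E'
from h import *
o=get_obs();print(o["position"],o["tool_rot"],o["wrist_force"],o["finger_gap"])
R=cv2.Rodrigues(o["tool_rot"])[0];Rt,p,d=goal();print("goal",p,"dp units",(p-o["position"])/.03)
print("swing",cv2.Rodrigues(Rt@R.T)[0].T/.12)
E
```

```text
[0.61310553 0.23459562 0.42593074] [-1.45105959e-01  3.13338426e+00  2.27695882e-03] [ 1.12759651 -0.24924255 -1.15152372] 0.008387005047234674
goal [0.49089012 0.00188495 0.40602991] dp units [-4.07384704 -7.75702225 -0.66336087]
swing [[  3.20533043  -4.04009913 -16.24715912]]
```

>>> arm_command(
  commands=[
    [[-0.2, -0.39, 0, 0.16, -0.2, -0.81], [-0.2, -0.39, 0, 0.16, -0.2, -0.81], [-0.2, -0.39, 0, 0.16, -0.2, -0.81], [-0.2, -0.39, 0, 0.16, -0.2, -0.81], [-0.2, -0.39, 0, 0.16, -0.2, -0.81]],
  ],
)

```text
time_s: 5.5
position: [0.5826, 0.1753, 0.4216]
tool_rot: [0.598, 2.955, 0.136]
wrist_force: [1.2, 1.3, -0.1]
finger_gap: 0.0084
gripper_force: 51.3
```

>>> arm_command(
  commands=[
    [[-0.2, -0.39, 0, 0.16, -0.2, -0.81], [-0.2, -0.39, 0, 0.16, -0.2, -0.81], [-0.2, -0.39, 0, 0.16, -0.2, -0.81], [-0.2, -0.39, 0, 0.16, -0.2, -0.81], [-0.2, -0.39, 0, 0.16, -0.2, -0.81]],
  ],
)

```text
time_s: 5.92
position: [0.5525, 0.1168, 0.4217]
tool_rot: [1.247, 2.609, 0.253]
wrist_force: [0.3, 0.9, -0.7]
finger_gap: 0.0087
gripper_force: 51.2
```

>>> arm_command(
  commands=[
    [[-0.2, -0.39, 0, 0.16, -0.2, -0.81], [-0.2, -0.39, 0, 0.16, -0.2, -0.81], [-0.2, -0.39, 0, 0.16, -0.2, -0.81], [-0.2, -0.39, 0, 0.16, -0.2, -0.81], [-0.2, -0.39, 0, 0.16, -0.2, -0.81]],
  ],
)

```text
time_s: 6.33
position: [0.5224, 0.0584, 0.4218]
tool_rot: [1.784, 2.131, 0.349]
wrist_force: [-0.5, -0.1, 0.1]
finger_gap: 0.0084
gripper_force: 51.2
```

>>> arm_command(
  commands=[
    [[-0.2, -0.39, -0.1, 0.16, -0.2, -0.81], [-0.2, -0.39, -0.1, 0.16, -0.2, -0.81], [-0.2, -0.39, -0.1, 0.16, -0.2, -0.81], [-0.2, -0.39, -0.1, 0.16, -0.2, -0.81], [-0.2, -0.39, -0.1, 0.16, -0.2, -0.81]],
  ],
)

```text
time_s: 6.75
position: [0.4924, 0.0001, 0.4066]
tool_rot: [2.194, 1.556, 0.42]
wrist_force: [1.5, -0.4, -0.5]
finger_gap: 0.0083
gripper_force: 51.2
```

>>> arm_command(
  commands=[
    [[0, 0, 0, 0, 0, 0], [0, 0, 0, 0, 0, 0], [0, 0, 0, 0, 0, 0], [0, 0, 0, 0, 0, 0], [0, 0, 0, 0, 0, 0]],
  ],
)

```text
time_s: 7.17
position: [0.4932, 0.001, 0.4068]
tool_rot: [2.19, 1.564, 0.42]
wrist_force: [-0.0, 0.4, -1.5]
finger_gap: 0.0081
gripper_force: 51.1
```

```bash
python3 - <<'E'
from h import *
o=get_obs();dp,w,d=err(o);print(o["position"],"dp",dp/.03,"w",w/.12,o["finger_gap"])
s=V("side");t=V("top")
L=np.array([.66,-.058,.0953]);F=L+.14*d
for b in(s,t):print("focus, end px",b.proj([F,F+.096*d,L]))
a=cv2.resize(s.im[130:250,250:370],None,fx=3.3,fy=3.3,interpolation=cv2.INTER_CUBIC);b=cv2.resize(t.im[140:260,270:390],None,fx=3.3,fy=3.3,interpolation=cv2.INTER_CUBIC)
cv2.imwrite("pics/s3.png",np.hstack([a,b])[...,::-1])
E
```

```text
[0.49323185 0.00104658 0.40683676] dp [-0.07805766  0.02794558 -0.02689498] w [-0.04653955 -0.02273823 -0.09023268] 0.00807948657068441
focus, end px [[321.73877211 167.4901595 ]
 [336.7861809  144.44478386]
 [301.77027639 198.1043673 ]]
focus, end px [[331.47971084 211.59524732]
 [326.03725375 227.10870504]
 [338.36147415 191.98518936]]
```

View pics/s3.png

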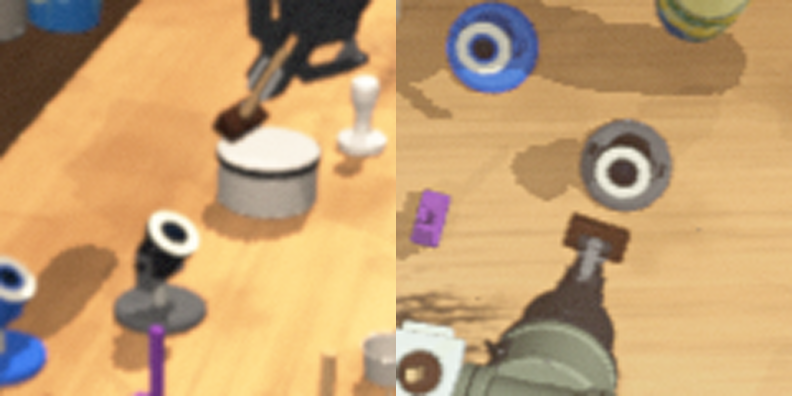

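Side: the bar is held above and before the lens, chocolate at (241,122) and lens at (172,235) in the left half. Top: bar is at (597,240), square in front of the lens (623,172). I'll trim the remaining error and check yaw and offset.

>>> arm_command(
  commands=[
    [[-0.04, 0.01, -0.01, -0.02, -0.01, -0.05], [-0.04, 0.02, -0.02, -0.03, -0.01, -0.04], [0, 0, 0, 0, 0, 0], [0, 0, 0, 0, 0, 0], [0, 0, 0, 0, 0, 0]],
  ],
)

```text
time_s: 7.68
position: [0.4907, 0.0018, 0.4059]
tool_rot: [2.192, 1.548, 0.414]
wrist_force: [0.1, -0.0, -0.6]
finger_gap: 0.0086
gripper_force: 51.2
```

```bash
python3 - <<'E'
from h import *
o=get_obs();dp,w,d=err(o);print("dp",dp*1e3,"w deg",np.degrees(w))
s=V("side");t=V("top")
def psi(b,L,ang):
    r=L-b.C;r/=np.linalg.norm(r);best=[]
    for y in np.arange(-45,10,.5):
        a=np.radians(y);dd=np.array([-.5*np.cos(a),-.5*np.sin(a),.866]);q=dd-(dd@r)*r
        v=np.diff(b.proj([L,L+q*.01]),axis=0)[0];best.append((abs((np.degrees(np.arctan2(v[1],v[0]))-ang+90)%180-90),y))
    return min(best)[1]
L=np.array([.66,-.058,.0953])
for b,(x0,y0,x1,y1) in((t,(322,172,358,208)),(s,(290,188,316,212))):
  c=b.crop(x0,y0,x1,y1).astype(int)
  for th in(130,150,170,190):
    cs,_=cv2.findContours((c.min(2)>th).astype(np.uint8),cv2.RETR_CCOMP,cv2.CHAIN_APPROX_NONE)
    for k in sorted(cs,key=cv2.contourArea)[-2:]:
        e=cv2.fitEllipse(k);print(th,px([e[0]],x0,y0).round(2),np.round(e[1],1),round(e[2],1),psi(b,L,e[2]))
# bar in both views
F=L+.14*d;pxx=goal()[0][:,0];pyy=goal()[0][:,1]
for b,(x0,y0,x1,y1),n in((t,(310,195,350,230),"t"),(s,(305,150,340,185),"s")):
    c=b.crop(x0,y0,x1,y1).astype(int);m=(c.sum(2)<270)&(c[...,0]-c[...,2]>20)
    k=biggest(m);q=px(k,x0,y0);r=cv2.minAreaRect(q.astype(np.float32))
    H=cv2.convexHull(b.proj([F+i*.027*pxx+j*.014*pyy+z*d for i in(-1,1) for j in(-1,1) for z in(0,.02)]))
    rp=cv2.minAreaRect(H)
    print(n,"meas",np.round(r[0],2),np.round(r[1],1),round(r[2],1),"pred",np.round(rp[0],2),np.round(rp[1],1),round(rp[2],1))
E
```

```text
dp [0.17255874 0.10742665 0.17241332] w deg [ 0.02568388 -0.01082123  0.06310469]
130 [[338.28 191.95]] [69.9 76.2] 110.1 -20.0
130 [[338.34 192.15]] [128.2 139.5] 109.8 -20.0
150 [[338.27 191.93]] [72.7 80. ] 108.6 -19.0
150 [[338.33 192.  ]] [123.4 134.5] 109.3 -19.5
170 [[338.26 191.92]] [76.2 83.7] 108.1 -18.5
170 [[338.32 191.92]] [119.1 130.1] 109.3 -19.5
190 [[338.27 191.91]] [79.8 88.8] 105.6 -16.5
190 [[338.33 191.85]] [114.6 125.1] 110.7 -20.5
130 [[302.35 199.95]] [43.4 69.1] 123.2 -19.0
130 [[304.93 201.78]] [ 97.2 206.4] 127.0 -2.0
150 [[302.34 199.95]] [46.5 72.7] 123.4 -18.0
150 [[302.51 200.  ]] [ 92.3 139.3] 121.9 -25.0
170 [[302.34 199.95]] [49.8 76.2] 123.7 -16.0
170 [[302.44 200.02]] [ 88.5 134.1] 122.0 -24.5
190 [[302.35 199.96]] [53.4 79.6] 124.0 -13.0
190 [[302.4  200.05]] [ 84.7 130. ] 122.0 -24.5Traceback (most recent call last):
  File "<stdin>", line 22, in <module>
cv2.error: OpenCV(4.12.0) /io/opencv/modules/imgproc/src/convhull.cpp:143: error: (-215:Assertion failed) total >= 0 && (depth == CV_32F || depth == CV_32S) in function 'convexHull'
```

```bash
python3 - <<'E'
from h import *
s=V("side");t=V("top");Rt,_,d=goal();L=np.array([.66,-.058,.0953]);F=L+.14*d
for b,(x0,y0,x1,y1),n in((t,(310,195,350,230),"t"),(s,(305,150,340,185),"s")):
    c=b.crop(x0,y0,x1,y1).astype(int);m=(c.sum(2)<290)&(c[...,0]-c[...,2]>15)
    k=biggest(m);r=cv2.minAreaRect(px(k,x0,y0).astype(np.float32))
    H=cv2.convexHull(b.proj([F+i*.027*Rt[:,0]+j*.014*Rt[:,1]+z*d for i in(-1,1) for j in(-1,1) for z in(0,.02)]).astype(np.float32))
    rp=cv2.minAreaRect(H)
    print(n,"meas",np.round(r[0],2),np.round(r[1],1),round(r[2],1),"pred",np.round(rp[0],2),np.round(rp[1],1),round(rp[2],1))
    v=b.im[y0:y1,x0:x1].copy();v=cv2.resize(v,(350,350),interpolation=cv2.INTER_CUBIC)
    sc=350/np.array([x1-x0,y1-y0])
    cv2.polylines(v,[((H[:,0]+.5-[x0,y0])*sc).astype(int)],True,(0,255,0),1)
    globals()["v"+n]=v
cv2.imwrite("pics/s4.png",np.hstack([vt,vs])[...,::-1])
E
```

```text
t meas [330.82 212.65] [18.2 10.4] 18.1 pred [330.91 213.12] [19.4 12.1] 18.6
s meas [323.1  165.87] [ 9.2 15.8] 56.6 pred [323.14 165.13] [11.5 19. ] 59.0
```

View pics/s4.png

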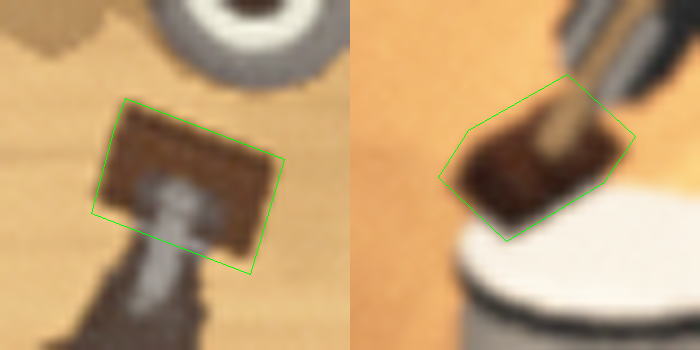

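Overlay: the bar sits inside the predicted outline in both views, to about 1 px. The side view's bias seems to vary, so I'll check it on the tin, which is close by in that picture.

```bash
python3 - <<'E'
from h import *
s=V("side");t=V("top");Rt,_,d=goal();L=np.array([.66,-.058,.0953]);F=L+.14*d
o=cv2.imread("pics/side0.png")[...,::-1];ot=cv2.imread("pics/top0.png")[...,::-1]
s.im,now=o,s.im
def ell(b,box,f):
    c=b.crop(*box).astype(int);k=biggest(f(c));e=cv2.fitEllipse(cv2.convexHull(k));return px([e[0]],*box[:2])[0],np.array(e[1])/8
w=lambda c:c.min(2)>165
for nm,bt,bs,z,f in(("tin",(408,178,456,226),(310,165,352,182),.062,w),):
    a,ra=ell(t,bt,f);P=t.plane([a],z)[0];q,rq=ell(s,bs,f);print(nm,a,ra,P,"side",q,rq,"pred",s.proj([P])[0],"bias",q-s.proj([P])[0])
# foot in side
P=t.plane([[0,0]],0)
c=s.crop(276,206,320,236).astype(int);m=(c.max(2)-c.min(2)<35)&(c.sum(2)<420);k=biggest(m);q=px(k,276,206);print("foot side bbox",q.min(0),q.max(0))
th=np.linspace(0,6.28,60);E=s.proj(np.c_[.675+.046*np.cos(th),-.0625+.046*np.sin(th),0*th+.003]);print("pred",E.min(0),E.max(0))
# bar in side: symmetric half-level edges -> bbox of dark
s.im=now
c=s.crop(305,150,340,185).astype(int);
for T in(290,340,380):
    m=(c.sum(2)<T)&(c[...,0]-c[...,2]>10);q=px(biggest(m),305,150);print(T,q.min(0),q.max(0))
Hc=s.proj([F+i*.027*Rt[:,0]+j*.014*Rt[:,1]+z*d for i in(-1,1) for j in(-1,1) for z in(0,.02)]);print(Hc.min(0),Hc.max(0))
E
```

```text
tin [431.71282196 200.71431923] [35.43689728 37.07981873] [ 0.63049237 -0.34916065  0.062     ] side [331.08727646 174.39681816] [13.39724159 31.30270004] pred [330.36542521 173.0722358 ] bias [0.72185125 1.32458236]
foot side bbox [284.6875 205.5625] [311.3125 230.8125]
pred [283.00399232 215.82907426] [311.64722311 229.79467586]
290 [315.3125 160.5625] [331.4375 172.3125]
340 [314.9375 158.6875] [331.6875 172.5625]
380 [314.8125 149.5625] [339.4375 172.6875]
[313.32122674 156.9278307 ] [333.02842029 173.60933571]
```

The bar agrees with the prediction to within the calibration accuracy, about 2–3 mm, and its direction to about 1°. The arm is still, so I'm handing in.

```bash
python3 -c "
from rig import *
o=get_obs();print(o['time_s'],o['finger_gap'],o['qd'].round(4));print(hand_in())"
```

```text
7.9833 0.008247344777188307 [-0.0016  0.0001 -0.0012  0.0009  0.001  -0.0004 -0.0005]
the job is handed in; nothing more can be done
None
```

I lifted the bar pop by its stick and handed it in at about 8 s, held still 14 cm in front of the black camera's lens; it agrees with the target to about 2–3 mm and roughly 1° in the two views (lens yaw itself is known only to a few degrees), and no verdict came back.

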